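# Hang the jar caddy on the bench rail and load it

## Robot

A 6-joint arm with a two-finger parallel gripper is mounted at the origin on the work surface. World frame = base frame: x ahead of the robot, y to its left, z up, the work surface at z = 0. Lengths are in mm, angles in rad, forces in N, time in s.
With the tool pointing down it reaches from about 325 to 900 mm from the base axis. Payload 6.1 kg.
Tool frame: the origin (TCP) lies on the centre line of the jaws, within the pads' length; the fingertips stand 25 mm ahead of it and the grasp point (between the pads) lies 6 mm ahead of it; z points along the fingers, y is the line along which they close (so a half turn about z gives the same grasp; the last joint's range is limited). The gripper opens to 85 mm and grips with 20 to 120 N. Pads are 22 mm wide; open, the fingers measure 114 mm over their backs; the gripper's body (76 mm by 85 mm) begins 54 mm behind the grasp point. The pads swing forward as they close: fully open they stand 13 mm farther back than shut.
Start: joints at [1.054, 0.22, 1.526, -0, 1.395, -0.126], TCP at [238.078, 577.871, 256.3] pointing down, gripper open.
Joint ranges: [-2.98, 2.98], [-0.91, 2.08], [0.09, 2.57], [-1.24, 4.39], [0.2, 2.65], [-2.68, 2.68]. Speed limits (rad/s): [2.57, 2.57, 3.01, 3.14, 3.14, 3.14].

## Interface

Orientations are given as a rotation vector (axis times angle).
In Python, from cell import * gives the robot as it stands.
- The arm moves only by the tool step_arm, never from a script. Its argument "steps" is a list that holds one entry, the list of rows, each a list of 7 numbers: the turn, a rotation vector about the world's x, y, z in rad, then the shift along the world's x, y, z in mm, then the closure, from -1 (fully open) to 1 (shut). In form: [[[ax, ay, az, dx, dy, dz, claw], ...]]. A call has 1 to 12 rows; each row shifts and turns the commanded pose from where the row before left it; what a row does not reach is not made up. A row lasts 1/12 s, in which the tool goes at most 41.7 mm and 7.16 degrees, less where a joint would pass 70% of its speed; a pose out of reach is approached as far as the arm can. A call is refused whole if a number of a shift passes 41.7 or a number of a turn 0.125, either way. A call with a gripper value outside its range is refused whole. The fingers move at their own pace and stop on an object; the grip force is fixed at half the most. Time passes only in rows, so rows that do not move let the fingers close. It gives the time, the measured TCP pose, the force, the opening and the grip force at its end, in the units of the state.
- state(): the state, without advancing time (a new reading comes with each control period).
- snapshot(name): name is "scene" or "top"; returns (picture, depth): 420x560x3 uint8, red, green, blue; 420x560 float32, mm along the optical axis (not along the pixel's ray), 0 where there is no reading.
- get_calibration(name): a dict with "K" (3x3 intrinsics, pixels), "dist" ([k1, k2, p1, p2, k3] as OpenCV has them; the pictures are not rectified), "cam_to_world" (4x4, takes a point from camera to world coordinates). Camera axes: x right, y down, z forward; pixel columns grow to the right and rows downward; lengths in mm; the calibration is good to about 2 mm. A picture is of the moment at which its call begins. get_calibration takes no time and is no camera call.
- close_job(): hands the job in; it is judged then, once.
The state is a dict: "clock": time; "joint_positions": joint angles; "joint_vel": joint speeds; "tau": joint torques, N m; "tcp_pos": TCP position; "eef_rot": TCP orientation; "contact_force": force on the tool from outside, world axes, zero at the start; "wrist_torque": the same for the moment, N m; "opening": finger opening in mm; "grip_force": force on a finger pad.
Only numpy, scipy, OpenCV 4.12 (cv2) and the standard library are available. Lean on these libraries where they do the work, as an engineer would, in place of code of your own. Each camera call takes 0.05 s, during which the arm holds its last target. There are 200 camera calls.

## Task

Hang the blue caddy on the free length of the bench rail: tip its front up so that its angled rear strip drops down behind the rail's lip, then let the front down until the caddy hangs level and fully home, and let go of it. Then stand the amber reagent jar in it, keeping the jar upright all the way. Leave the beaker, the flask and the tube rack where they are.

Things in the scene. Friction and masses are not known exactly. Their poses are not given: they have to be found in the camera images.
- rail_lip (a point): Inner top edge of the angled lip (cleat) of an aluminium rail on a fixed cream bench panel; 169 mm above the bench, near the middle of the free rail (115 mm to the rail's end in +y, 145 mm to the pipette holder in -y). Axes: x into the panel, y along the rail, z up. The lip, 3 mm sheet, slopes from this edge inward and down at 55 deg to the rail base at x 13, z -18.6 mm. Panel face at x 19 mm.
- rail_head (a point): Lower front edge of the rail's head, a bar 45 mm high over the lip: at x 9, z -4 mm in the rail_lip frame (same axes). Between this face and the lip's edge is an upright slot 9 mm wide, open upward; below it a trough reaches 4 mm in under the head. Head and panel top are 45 mm above this point.
- pipettes (a point): Fixed white holder, 70 mm wide along the rail, with two micropipettes, hung at one end of the rail: 180 mm along -y from rail_lip. It reaches 64 mm out from the panel; pipette tops 227 mm above the bench. Nothing to do here.
- caddy_mid (a point): Open blue caddy, about 0.22 kg, upright on the bench. Middle of its tray, 25 mm above its underside. x to its rear, y across, z up. Tray 90 mm (x +-45) by 64 mm (y, outside), 3 mm walls: sides 50 mm high (grasp across them, 64 mm), front 30 mm, back plate 95 mm high (rear face at x 45). Home on the rail it is level, its axes along rail_lip's, this point at x -49, z -55 mm in that frame.
- caddy_foot (a point): Rear face of the stand-off foot low on the caddy's back (44 mm wide, 12 mm high): 68 mm behind, 19 mm below caddy_mid. It rests on the panel's face when the caddy is home. Axes as caddy_mid.
- caddy_strip (a point): Lower rear edge (underside) of the caddy's angled strip, 3 x 64 mm sheet sloping rear-down at 55 deg from the back plate; 59.5 mm behind, 40.2 mm above caddy_mid, same axes. Home: x 10.5, z -15 mm in rail_lip's frame, strip lying on the lip. Level it has only 2 mm play past the head; front tipped up about 30 deg it drops freely down the slot, then swings level about the lip and slides home.
- jar_mid (a point): Amber reagent jar with a wide white screw cap, upright on the bench, about 0.22 kg: 50 mm across, 95 mm high; the cap is 48 mm across, its top 29 mm high. This point is on the axis, half-way up (47.5 mm above its base). Standing in the caddy it is 25.5 mm above caddy_mid.
- beaker_mid (a point): Glass beaker, 68 mm across, 90 mm high; centre, half-way up. To be left alone.
- flask_mid (a point): Conical glass flask, 72 mm across the foot, 120 mm high; centre, half-way up. To be left alone.
- rack_mid (a point): Steel test-tube rack 60 x 110 x 72 mm with capped tubes up to 118 mm high; centre, half-way up. To be left alone.
There are look-alikes about, which are no part of the job. What is shaped like the part that bears caddy_mid but red or yellow is not meant.

How it is judged:
By the outcome, as a careful person would: the job done as asked, in the order asked, and still so for the second after the job is handed in, with the robot touching nothing.
It also fails if it takes over 61 s, if anything falls off the work surface, if the arm or the gripper's body presses on something with over 40 N, if the wrist force passes 120 N, or if a joint passes its speed limit or range.

## Working session

There is one attempt and no reset: what is moved stays moved. The work goes in short steps, Python scripts to look and compute and a tool call to move; the robot and the scene stay as the last step left them, time stands still between calls to the robot, and variables do not carry over. Pictures are saved under pics/ and viewed, at most 10 in all, crops included, and the job is handed in when it is done.

Besides the shell and the picture viewer there is one more tool, called after ">>>" by a JSON object that holds its "op" and its "data". step_arm: Moves the arm, as the interface text tells. Its arguments: {"type":"object","properties":{"steps":{"type":"array","items":{"type":"array","items":{"type":"array","items":{"type":"number"}}}}},"required":["steps"]}

```bash
ls; mkdir -p pics; cat > h.py <<'E'
from cell import *
import numpy as np, cv2
def snap(n):
    p,d=snapshot(n); np.savez(f'{n}.npz',p=p,d=d); return p,d
def world(n,u,v,d=None,z=None):
    c=get_calibration(n); K=np.array(c['K']);D=np.array(c['dist']);T=np.array(c['cam_to_world'])
    q=cv2.undistortPoints(np.array([[[u,v]]],float),K,D)[0,0]
    r=np.array([q[0],q[1],1.])
    if z is not None:
        w=T[:3,:3]@r; s=(z-T[2,3])/w[2]
    else:
        s=d
    return T[:3,:3]@(r*s)+T[:3,3]
def cloud(n,d):
    c=get_calibration(n); K=np.array(c['K']);D=np.array(c['dist']);T=np.array(c['cam_to_world'])
    v,u=np.mgrid[0:420,0:560]
    q=cv2.undistortPoints(np.stack([u,v],-1).reshape(-1,1,2).astype(float),K,D).reshape(420,560,2)
    P=np.dstack([q,np.ones((420,560))])*d[...,None]
    return P@T[:3,:3].T+T[:3,3]
E
python3 - <<'E'
from h import *
for n in('scene','top'):
    p,d=snap(n); cv2.imwrite(f'pics/{n}0.png',cv2.resize(p[...,::-1],(784,588)))
    c=get_calibration(n); print(n,np.round(c['cam_to_world'],3).tolist(),c['K'][0][0])
print(state())
E
```

```text
pics
scene [[0.496, 0.644, -0.582, 1121.998], [0.868, -0.362, 0.339, -236.031], [0.008, -0.673, -0.739, 834.361], [0.0, 0.0, 0.0, 1.0]] 398.1625162361878
top [[-0.015, -0.977, 0.215, 367.892], [-1.0, 0.016, 0.003, 95.698], [-0.006, -0.215, -0.977, 1056.004], [0.0, 0.0, 0.0, 1.0]] 419.3418540972849
{'clock': 0.1, 'joint_positions': array([ 1.05386032e+00,  2.21172811e-01,  1.52748100e+00,  1.59297682e-05,
        1.39471079e+00, -1.26086709e-01]), 'joint_vel': array([-0.00077168, -0.00022854, -0.00187218,  0.00131101, -0.00156202,
       -0.00187114]), 'tau': array([ 1.09021581e-03, -4.98241103e+01, -3.90550125e+01, -8.52181097e-05,
        5.68326868e-03, -1.83159403e-05]), 'tcp_pos': array([237.85237994, 577.43420297, 255.30108683]), 'eef_rot': array([-6.09936742e-01, -3.08122756e+00,  2.63248540e-03]), 'contact_force': array([0.09869501, 0.9045677 , 0.76443727]), 'wrist_torque': array([-0.02696207, -0.02349053, -0.01380822]), 'grip_force': 0.0, 'opening': 85.40463078244095}
```

View pics/scene0.png

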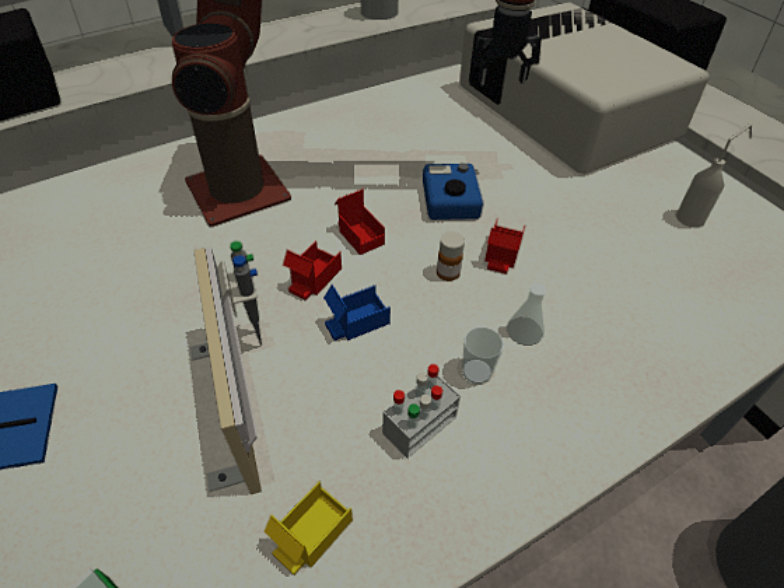

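View pics/top0.png

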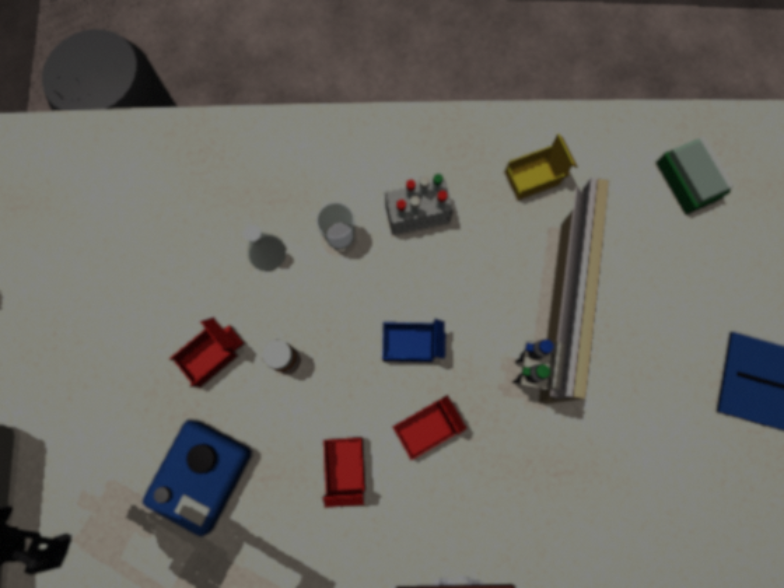

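Candidates for the caddy (top picture): blue open caddy (412,342); red look-alikes (205,352), (428,428), (345,470); yellow (540,168); also the blue instrument box (198,475) and blue board (755,380). I choose (412,342). Its back plate already faces the rail, which runs from (600,180) to (570,395). The jar is at (280,355).

```bash
python3 - <<'E'
from h import *
a=np.load('top.npz');b=np.load('scene.npz')
cr=lambda p,x0,x1,y0,y1,s:cv2.resize(p[y0:y1,x0:x1,::-1],None,fx=s,fy=s,interpolation=cv2.INTER_CUBIC)
A=cr(a['p'],260,440,120,290,3.3);B=cr(b['p'],130,290,165,360,2.9)
h=max(A.shape[0],B.shape[0]);w=A.shape[1]
A=cv2.resize(A,(400,378));B=cv2.resize(B,(400,487))
o=np.zeros((487,800,3),np.uint8);o[:378,:400]=A;o[:,400:]=B
cv2.imwrite('pics/crop1.png',np.clip(o*1.6,0,255).astype(np.uint8))
for n,s in(('top',a),('scene',b)):
    W=cloud(n,s['d']);hsv=cv2.cvtColor(s['p'],cv2.COLOR_RGB2HSV)
    ok=s['d']>0
    m=ok&(W[...,2]>198)&(W[...,2]<222)&(W[...,1]<-60)&(W[...,1]>-350)&(W[...,0]>300)&(W[...,0]<900)
    P=W[m];print(n,'panel top',len(P),np.median(P[:,2]))
    if len(P)>20:
        c=P[:,:2].mean(0);U,S,V=np.linalg.svd(P[:,:2]-c);dr=V[0]*np.sign(V[0][0]);t=(P[:,:2]-c)@dr;r=(P[:,:2]-c)@np.array([dr[1],-dr[0]])
        print(c,np.degrees(np.arctan2(dr[1],dr[0])),np.percentile(t,[0,2,98,100]),np.percentile(r,[0,2,10,50,90,98,100]))
    m=ok&(hsv[...,0]>105)&(hsv[...,0]<130)&(hsv[...,1]>150)&(W[...,2]>3)&(abs(W[...,0]-480)<140)&(abs(W[...,1]-60)<90)
    P=W[m];print('blue',len(P),P.min(0),P.max(0))
    for lo,hi in((0,10),(25,35),(44,54),(88,98)):
        Q=P[(P[:,2]>lo)&(P[:,2]<hi)]
        if len(Q)>5: print(lo,hi,len(Q),Q.mean(0).round(1),cv2.minAreaRect(Q[:,:2].astype(np.float32)))
    # jar cap
    m=ok&(W[...,2]>88)&(W[...,2]<103)&(abs(W[...,0]-460)<80)&(abs(W[...,1]-235)<80)
    P=W[m];print('jar',len(P),P.mean(0) if len(P) else 0, cv2.minEnclosingCircle(P[:,:2].astype(np.float32)) if len(P) else 0)
E
```

```text
top panel top 2600 211.4607691884301
[ 554.04870865 -187.08065236] -13.232424804049502 [-156.01697992 -150.37169269  174.71913614  185.47653474] [-68.17467858 -53.14433499 -11.81186727   1.5688992   15.18461328
  20.09000379  24.94779915]
blue 842 [475.61638443  12.87712164   3.01343025] [540.59320448 114.16684105  98.45497995]
0 10 477 [512.3  72.    4.8] ((512.3296508789062, 71.71455383300781), (83.0014419555664, 53.37643051147461), 87.41910552978516)
25 35 51 [509.7  59.2  29.7] ((507.8960266113281, 70.50495910644531), (82.0738296508789, 62.42941665649414), 88.29833221435547)
44 54 54 [478.4  70.   50. ] ((478.5196228027344, 72.65657043457031), (81.56092834472656, 2.900963544845581), 88.63834381103516)
88 98 60 [504.2  27.1  94.2] ((503.6732177734375, 26.69091033935547), (5.2367262840271, 55.54823684692383), 88.21112060546875)
jar 341 [483.27279175 289.40077932  95.73547907] ((483.13885498046875, 289.5345764160156), 24.032785415649414)
scene panel top 2211 211.34242216672078
[ 587.95440208 -195.34189282] -13.898838180923493 [-188.84778838 -175.64160469  150.43498511  152.64994599] [-55.82702401 -47.95277414 -13.41038341   1.89439584  15.50263452
  21.83824099  27.45700395]
blue 1146 [476.39599044   1.79911272   3.00156122] [546.16589475 114.62915643  99.17484409]
0 10 215 [507.2  70.1   5.7] ((510.9110412597656, 58.135231018066406), (111.84591674804688, 65.61253356933594), 88.51739501953125)
25 35 154 [516.4  72.2  30. ] ((510.98907470703125, 69.23863220214844), (87.85685729980469, 65.60377502441406), 87.41210174560547)
44 54 114 [525.   67.6  48. ] ((511.30670166015625, 68.85596466064453), (88.15888977050781, 65.35708618164062), 88.38651275634766)
88 98 51 [512.   25.3  92.3] ((509.80364990234375, 25.283309936523438), (6.436734676361084, 62.45601272583008), 87.28009033203125)
jar 192 [487.90383594 287.10327927  95.12778308] ((485.4274597167969, 288.10479736328125), 25.12760353088379)
```

View pics/crop1.png

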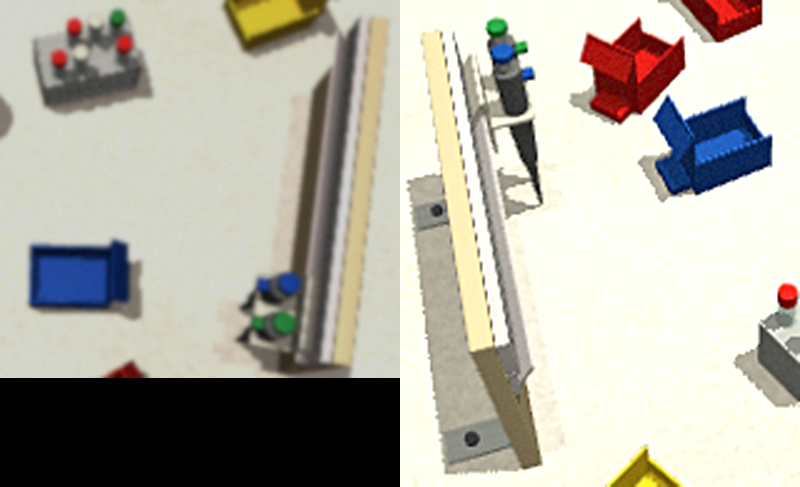

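Top-left crop: the blue caddy at crop (78,275), open, with its back plate at (120,272) on the rail side. On the right: the same caddy at (715,150), and the rail with its lip edge from (480,130) to (525,380). Next I fit the rail line.

```bash
python3 - <<'E'
from h import *
from scipy.optimize import least_squares
for n in('top','scene'):
    s=np.load(n+'.npz');W=cloud(n,s['d']);ok=s['d']>0
    box=ok&(W[...,1]<-90)&(W[...,1]>-300)&(W[...,0]>480)&(W[...,0]<760)
    P=W[box&(W[...,2]>205)&(W[...,2]<217)]
    c=np.array([600.,-190.]);U,S,V=np.linalg.svd(P[:,:2]-P[:,:2].mean(0));dr=V[0]*np.sign(V[0][0])
    a=np.arctan2(dr[1],dr[0]);nn=np.array([dr[1],-dr[0]])  # into panel
    t=(P[:,:2]-c)@dr;r=(P[:,:2]-c)@nn
    print(n,'ang',np.degrees(a),'n',len(P),'t',t.min(),t.max(), 'z',np.median(P[:,2]))
    fe=[];be=[]
    for k in np.arange(t.min(),t.max()-15,15):
        q=r[(t>=k)&(t<k+15)]
        if len(q)>10: fe.append((k+7,np.percentile(q,3)));be.append((k+7,np.percentile(q,97)))
    fe=np.array(fe);be=np.array(be)
    for e in(fe,be):
        f=np.polyfit(e[:,0],e[:,1],1);print(' edge r at t=0',f[1],'slope deg',np.degrees(f[0]),'res',np.std(e[:,1]-np.polyval(f,e[:,0])))
    # profile in (r,z)
    Q=W[box&(W[...,2]>60)];t=(Q[:,:2]-c)@dr;r=(Q[:,:2]-c)@nn
    for lo in range(130,216,6):
        m=(Q[:,2]>lo)&(Q[:,2]<=lo+6)&(t>-80)&(t<120)
        if m.sum()>8: print(lo,m.sum(),np.percentile(r[m],[1,5,25,50,75,95]).round(1),'tmax',t[(Q[:,2]>lo)&(Q[:,2]<=lo+6)].max().round(1))
E
```

```text
top ang -11.758857496174489 n 1672 t -131.48586502387028 139.59437554232244 z 211.72970113762096
 edge r at t=0 -5.8413273978639 slope deg 2.7792651904217514 res 9.72573051908113
 edge r at t=0 23.494376711024454 slope deg -0.07942704570088768 res 0.7681868306403354
148 53 [-2.8 -2.3 -1.6 -0.8 -0.1  0.6] tmax 137.7
154 105 [-7.3 -6.1 -4.9 -4.  -2.9 -0.9] tmax 137.6
160 102 [-13.9 -11.7  -9.2  -8.2  -7.2  -5.7] tmax 137.3
166 235 [-15.5 -15.1 -13.9 -12.2  -6.8  -3.3] tmax 135.5
172 65 [-14.6  -4.7  -3.8  -3.5  -3.2  -2.7] tmax 136.7
178 61 [-4.4 -4.2 -3.7 -3.4 -3.2 -2.7] tmax 137.8
184 52 [-4.9 -4.4 -4.  -3.7 -3.3 -2.9] tmax 133.3
190 49 [-5.  -4.8 -4.4 -4.2 -3.7 -3.2] tmax 136.5
196 97 [-5.4 -5.  -4.4 -3.9 -3.4 -2.9] tmax 131.6
202 97 [-4.3 -4.1 -3.6 -3.2 -2.6  4.6] tmax 137.3
208 1115 [-3.8 -2.7  3.1  9.4 17.1 23.2] tmax 139.6
214 110 [-1.8  6.9 11.1 15.2 19.4 22.5] tmax 136.2
scene ang -12.101974697985051 n 1653 t -133.05326643767748 141.29810040065377 z 211.5011937285975
 edge r at t=0 -4.958339742044002 slope deg 2.5696257472697392 res 10.495138507926903
 edge r at t=0 23.985935592956057 slope deg 0.26560524733523144 res 3.227487382412981
154 118 [-7.  -6.  -4.8 -3.9 -3.  -2. ] tmax 141.1
160 160 [-14.2 -10.5  -9.1  -7.9  -6.5  -5.1] tmax 141.3
166 205 [-15.3 -14.6 -13.3 -12.1 -10.6  -2.9] tmax 141.6
172 20 [-4.4 -4.3 -3.7 -3.4 -2.4 -1.8] tmax 141.0
178 12 [-4.2 -4.  -3.4 -3.  -2.5 -1.7] tmax 141.7
190 16 [-4.7 -4.6 -4.4 -4.  -3.4 -2.9] tmax 140.9
196 56 [-5.  -4.7 -4.  -3.4 -2.8 -2.2] tmax 141.5
202 41 [-4.2 -3.8 -3.1 -2.2  0.9  7. ] tmax 142.0
208 1183 [-3.1 -1.7  4.  11.  18.1 24.1] tmax 141.3
214 42 [ 7.2  7.7 13.  17.  21.8 24.5] tmax 135.5
```

>>> {"op": "step_arm", "data": {"steps": [[[0, 0, -0.09, 20, -36, -5, -1], [0, 0, -0.09, 20, -36, -5, -1], [0, 0, -0.09, 20, -36, -5, -1], [0, 0, -0.09, 20, -36, -5, -1], [0, 0, -0.09, 20, -36, -5, -1], [0, 0, -0.09, 20, -36, -5, -1], [0, 0, -0.09, 20, -36, -5, -1], [0, 0, -0.09, 20, -36, -5, -1], [0, 0, -0.09, 20, -36, -5, -1], [0, 0, -0.09, 20, -36, -5, -1], [0, 0, -0.09, 20, -36, -5, -1], [0, 0, -0.09, 20, -36, -5, -1]]]}}

```text
clock: 1.1
tcp_pos: [478.4, 143.9, 195.9]
eef_rot: [-2.113, -2.325, 0.0]
contact_force: [0.8, 0.8, -0.4]
opening: 85.5
grip_force: 0.0
```

```bash
cat >> h.py <<'E'
def yaw(s):
    from scipy.spatial.transform import Rotation as R
    M=R.from_rotvec(s['eef_rot']).as_matrix();return M
E
python3 - <<'E'
from h import *
PP=[]
for n in('top','scene'):
    s=np.load(n+'.npz');W=cloud(n,s['d']);ok=s['d']>0
    box=ok&(W[...,1]<-90)&(W[...,1]>-300)&(W[...,0]>530)&(W[...,0]<760)
    for lo,hi,nm in((174,204,'head'),(206,216,'top'),(152,166,'lipface')):
        P=W[box&(W[...,2]>lo)&(W[...,2]<hi)]
        x=P[:,0]-620;y=P[:,1]
        for _ in range(6):
            A=np.c_[x,np.ones_like(x)]
            if nm=='lipface': A=np.c_[A,P[:,2]-169]
            f=np.linalg.lstsq(A,y,rcond=None)[0];e=y-A@f
            k=abs(e)<max(2.5*1.48*np.median(abs(e)),1); x,y,P=x[k],y[k],P[k]
        print(n,nm,len(x),'ang',np.degrees(np.arctan(f[0])),'y at x=620',f[1],f[2:],'resid',e.std())
s=state();print(s['tcp_pos'],yaw(s).round(3).tolist(),s['joint_positions'].round(2))
E
```

```text
top head 339 ang -11.556945977722629 y at x=620 -190.38235829988315 [] resid 0.540170000195383
top top 1297 ang -11.415031246781577 y at x=620 -204.31989346671435 [] resid 8.46943926425101
top lipface 238 ang -11.381379491132542 y at x=620 -181.7149147436302 [0.70473614] resid 0.6174048571121222
scene head 261 ang -16.171213016633583 y at x=620 -192.47130215755712 [] resid 8.00539919972922
scene top 1389 ang -11.25698742198049 y at x=620 -205.68483074024635 [] resid 8.438840570959343
scene lipface 310 ang -11.377145617864427 y at x=620 -182.22648879930102 [0.70304402] resid 0.679819759628883
[478.40958944 143.90440149 195.91974139] [[-0.095, 0.995, -0.0], [0.995, 0.095, 0.0], [0.0, -0.0, -1.0]] [ 0.13 -0.03  1.91  0.    1.26  0.04]
```

>>> {"op": "step_arm", "data": {"steps": [[[0, 0, -0.07, 17, -33, -15, -1], [0, 0, -0.06, 16, -33, -15, -1], [0, 0, 0, 0, 0, -30, -1], [0, 0, 0, 0, 0, -30, -1], [0, 0, 0, 0, 0, -25, -1], [0, 0, 0, 0, 0, -20, -1], [0, 0, 0, 0, 0, -11, -1], [0, 0, 0, 0, 0, -10, -1], [0, 0, 0, 0, 0, 0, -1]]]}}

```text
clock: 1.85
tcp_pos: [509.8, 79.9, 38.5]
eef_rot: [-2.253, -2.187, 0.004]
contact_force: [-0.5, -0.2, 0.2]
opening: 85.5
grip_force: 0.0
```

```bash
python3 - <<'E'
from h import *
p,d=snap('scene');q,e=snap('top')
A=cv2.resize(p[120:280,190:330,::-1],(400,457));B=cv2.resize(q[170:310,220:360,::-1],(400,400))
o=np.zeros((457,800,3),np.uint8);o[:,:400]=A;o[:400,400:]=B
cv2.imwrite('pics/grasp.png',np.clip(o*1.6,0,255).astype(np.uint8))
s=state();print(s['tcp_pos'],yaw(s).round(3).tolist())
E
```

```text
[511.56811501  79.99370095  40.87546274] [[0.03, 1.0, 0.001], [1.0, -0.03, 0.0], [0.0, 0.001, -1.0]]
```

View pics/grasp.png

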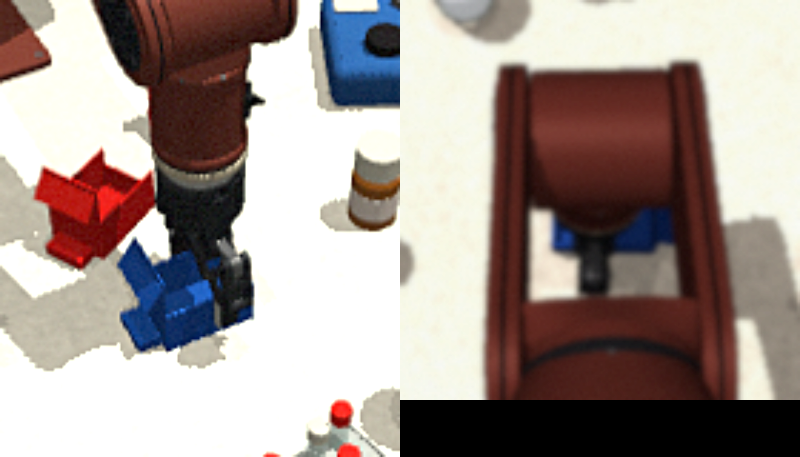

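The fingers straddle the caddy's side walls near crop (230,285), slightly forward of its middle. I close on it and lift.

>>> {"op": "step_arm", "data": {"steps": [[[0, 0, 0, 0, 0, 0, 0.6], [0, 0, 0, 0, 0, 0, 1], [0, 0, 0, 0, 0, 0, 1], [0, 0, 0, 0, 0, 0, 1], [0, 0, 0, 0, 0, 0, 1], [0, 0, 0, 0, 0, 0, 1], [0, 0, 0, 0, 0, 0, 1], [0, 0, 0, 0, 0, 0, 1]]]}}

```text
clock: 2.62
tcp_pos: [512.6, 80.0, 42.1]
eef_rot: [2.253, 2.186, 0.004]
contact_force: [-0.4, 0.9, 6.3]
opening: 63.3
grip_force: 66.9
```

>>> {"op": "step_arm", "data": {"steps": [[[0, 0, 0, 0, 0, 10, 1], [0, 0, 0, 0, 0, 20, 1], [0, 0, 0, 0, 0, 30, 1], [0, 0, 0, 0, 0, 35, 1], [0, 0, 0, 0, 0, 35, 1], [0, 0, 0, 0, 0, 35, 1], [0, 0, 0, 0, 0, 30, 1], [0, 0, 0, 0, 0, 10, 1], [0, 0, 0, 0, 0, 0, 1]]]}}

```text
clock: 3.37
tcp_pos: [512.7, 79.9, 249.0]
eef_rot: [2.251, 2.185, 0.007]
contact_force: [-0.1, -1.4, -2.6]
opening: 62.8
grip_force: 66.6
```

```bash
python3 - <<'E'
from h import *
s=state();print(s['tcp_pos'],yaw(s).round(3).tolist(),s['contact_force'],s['opening'],s['joint_positions'])
n='scene';p,d=snap(n)
cv2.imwrite('pics/held.png',np.clip(cv2.resize(p[60:280,130:400,::-1],(736,600))*1.6,0,255).astype(np.uint8))
W=cloud(n,d);hsv=cv2.cvtColor(p,cv2.COLOR_RGB2HSV)
m=(d>0)&(hsv[...,0]>105)&(hsv[...,0]<130)&(hsv[...,1]>150)&(W[...,2]>100)&(abs(W[...,0]-510)<100)&(abs(W[...,1]-60)<110)
P=W[m];print(len(P),P.min(0),P.max(0))
for c in range(int(P[:,1].min()),int(P[:,1].max()),10):
    k=(P[:,1]>=c)&(P[:,1]<c+10);print(c,k.sum(),P[k,2].min().round(1),P[k,2].max().round(1),P[k,0].min().round(1),P[k,0].max().round(1))
E
```

```text
[512.71638446  79.9235631  248.99160922] [[0.03, 1.0, 0.007], [1.0, -0.03, 0.0], [0.0, 0.007, -1.0]] [-0.09259683 -1.44873671 -2.56177294] 62.75650595723131 [ 2.57401704e-03 -3.43462578e-02  1.81352333e+00  1.17932873e-05
  1.35580127e+00  3.25000923e-02]
1426 [458.57410079   1.04484846 207.46528832] [579.30399303 112.78222898 589.55731463]
1 99 209.9 282.2 482.8 541.8
11 231 208.2 589.6 479.3 542.6
21 302 207.6 304.3 479.5 543.5
31 72 209.1 258.0 538.4 544.5
41 76 208.5 425.3 510.7 543.8
51 131 207.9 423.9 478.6 545.9
61 148 209.0 423.3 472.7 577.5
71 109 208.7 423.5 458.6 571.9
81 93 209.6 424.0 480.1 579.3
91 79 209.6 423.8 481.2 547.5
101 69 207.5 469.4 481.3 546.9
111 17 210.9 483.4 530.8 545.4
```

View pics/held.png

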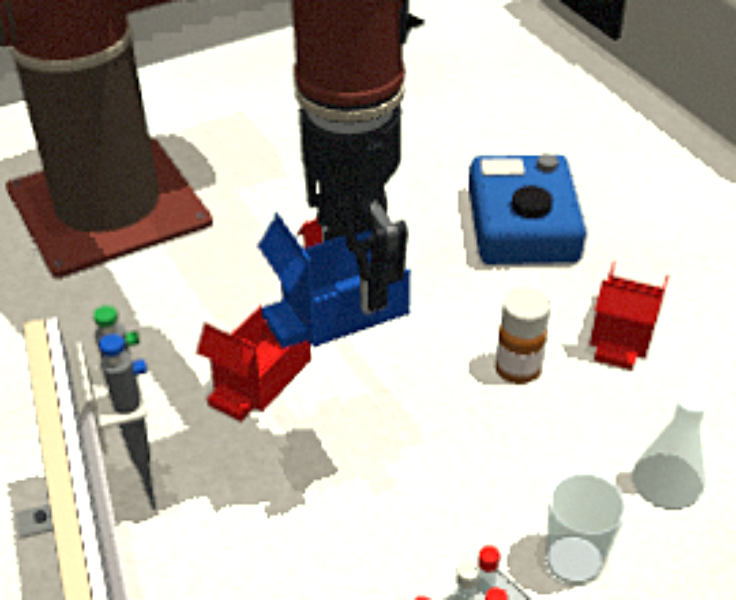

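The caddy is held level across its sides at crop (330,290), clear of the bench; the jar is at (522,335). Next I carry it above the slot with yaw, then tip.

>>> {"op": "step_arm", "data": {"steps": [[[0, 0, -0.085, 15, -20, 0, 1], [0, 0, -0.084, 15, -20, 0, 1], [0.077, -0.0155, 0, 15, -20, 0, 1], [0.077, -0.0155, 0, 15, -20, 0, 1], [0.077, -0.0155, 0, 15, -20, 0, 1], [0.077, -0.0155, 0, 15, -20, 0, 1], [0.077, -0.0155, 0, 15, -20, 0, 1], [0.077, -0.0155, 0, 15, -20, 0, 1], [0, 0, 0, 4, -5, 0, 1], [0, 0, 0, 0, 0, 0, 1]]]}}

```text
clock: 4.25
tcp_pos: [633.9, -87.5, 240.4]
eef_rot: [-2.167, -1.762, -0.514]
contact_force: [0.7, -0.3, -2.4]
opening: 63.2
grip_force: 66.7
```

```bash
cat >> h.py <<'E'
a=np.radians(-11.4);DR=np.array([np.cos(a),np.sin(a),0]);NN=np.array([np.sin(a),-np.cos(a),0]);LIP=np.array([623,-182.2,169.])
def rel(v): return np.array([v@NN,v@DR,v[2]])
def rep():
    s=state();M=yaw(s);tz=M[:,2];th=np.arctan2(-tz@NN,-tz[2])  # front-up positive
    ty=M[:,1]
    T=rel(s['tcp_pos']-LIP)
    c,si=np.cos(th),np.sin(th);d=np.array([-70,-23.1])
    S=np.array([T[0],T[2]])-np.array([c*d[0]+si*d[1],-si*d[0]+c*d[1]])
    print('tcp rail',T.round(1),'theta',np.degrees(th).round(2),'yaw',np.degrees(np.arctan2(ty[1],ty[0])).round(2),'roll z',ty[2].round(3),'S',S.round(1),'F rail',rel(s['contact_force']).round(1),'M',rel(s['wrist_torque']).round(2),'open',s['opening'],s['clock'],s['tcp_pos'].round(1))
    return s
E
python3 - <<'E'
from h import *
s=rep();print(s['joint_positions'].round(2))
E
```

```text
tcp rail [-95.   -8.   71.4] theta 27.04 yaw -11.65 roll z -0.007 S [-22.2  60.1] F rail [ 0.2  0.8 -2.4] M [-0.01 -0.32  0.02] open 63.21036196529031 4.25 [633.9 -87.5 240.4]
[-0.48  0.31  1.51  0.45  1.47 -0.35]
```

```bash
cat >> h.py <<'E'
def caddycheck(n='scene'):
    s=state();M=yaw(s);cy=M[:,1];cz=-M[:,2];cx=np.cross(cy,cz);C=np.array([cx,cy,cz])
    p,d=snap(n);W=cloud(n,d);hsv=cv2.cvtColor(p,cv2.COLOR_RGB2HSV)
    m=(d>0)&(hsv[...,0]>105)&(hsv[...,0]<130)&(hsv[...,1]>120)
    Q=(W[m]-s['tcp_pos'])@C.T+np.array([-10.5,0,17.1])
    Q=Q[(abs(Q[:,0])<90)&(abs(Q[:,1])<50)&(Q[:,2]>-40)&(Q[:,2]<90)]
    st=Q[(Q[:,0]>46)&(Q[:,2]>30)&(abs(Q[:,1])<28)]
    nv=(st[:,0]-59.5)*.819+(st[:,2]-40.2)*.574; tv=(st[:,0]-59.5)*.574-(st[:,2]-40.2)*.819
    k=abs(nv-3)<6
    print('strip n',k.sum(),'height(3)',np.median(nv[k]),'slope',np.polyfit(tv[k],nv[k],1)[0],'end(0)',np.percentile(tv[k],[95,98,100]).round(1),'y',np.percentile(Q[:,1],[1,99]),'y rot',np.polyfit(st[k][:,1],nv[k],1)[0])
    f=Q[(Q[:,2]>-14)&(Q[:,2]<24)&(Q[:,1]>28)];print('side n',len(f),'y(32)',np.median(f[:,1]),'x',np.percentile(f[:,0],[1,99]),'z',np.percentile(Q[Q[:,1]>28][:,2],[1,99]))
    bp=Q[(abs(Q[:,1])<28)&(Q[:,2]>66)];print('plate top',len(bp),np.percentile(bp[:,0],[2,50,98]) if len(bp) else '',Q[abs(Q[:,0]-44)<4][:,2].max())
    ft=Q[(Q[:,0]>55)&(Q[:,2]<0)];print('foot',len(ft),np.median(ft,0) if len(ft) else '')
    return p
E
python3 - <<'E'
from h import *
caddycheck()
E
```

```text
return _methods._mean(a, axis=axis, dtype=dtype,
  ret = ret.dtype.type(ret / rcount)
Traceback (most recent call last):
  File "h.py", line 42, in caddycheck
    print('strip n',k.sum(),'height(3)',np.median(nv[k]),'slope',np.polyfit(tv[k],nv[k],1)[0],'end(0)',np.percentile(tv[k],[95,98,100]).round(1),'y',np.percentile(Q[:,1],[1,99]),'y rot',np.polyfit(st[k][:,1],nv[k],1)[0])
                                                                 ~~~~~~~~~~^^^^^^^^^^^^^^^
TypeError: expected non-empty vector for x
```

```bash
python3 - <<'E'
from h import *
s=np.load('scene.npz');p=s['p']
cv2.imwrite('pics/tip.png',np.clip(cv2.resize(p[100:340,120:380,::-1],(650,600))*1.5,0,255).astype(np.uint8))
W=cloud('scene',s['d']);st=state();M=yaw(st);cy=M[:,1];cz=-M[:,2];C=np.array([np.cross(cy,cz),cy,cz])
hsv=cv2.cvtColor(p,cv2.COLOR_RGB2HSV)
m=(hsv[...,0]>100)&(hsv[...,0]<130)&(hsv[...,1]>100)
Q=(W[m]-st['tcp_pos'])@C.T+np.array([-10.5,0,17.1]);v,u=np.nonzero(m)
k=(abs(Q)<110).all(1);print(k.sum(),u[k].min(),u[k].max(),v[k].min(),v[k].max());print(np.percentile(Q[k],[1,10,50,90,99],axis=0).round(1))
E
```

```text
1679 174 243 189 258
[[-44.5 -31.8 -23.3]
 [-41.5 -29.9 -20.6]
 [ -1.4  11.1   5.2]
 [ 44.   31.8  54.8]
 [ 63.7  59.4  71.7]]
```

View pics/tip.png

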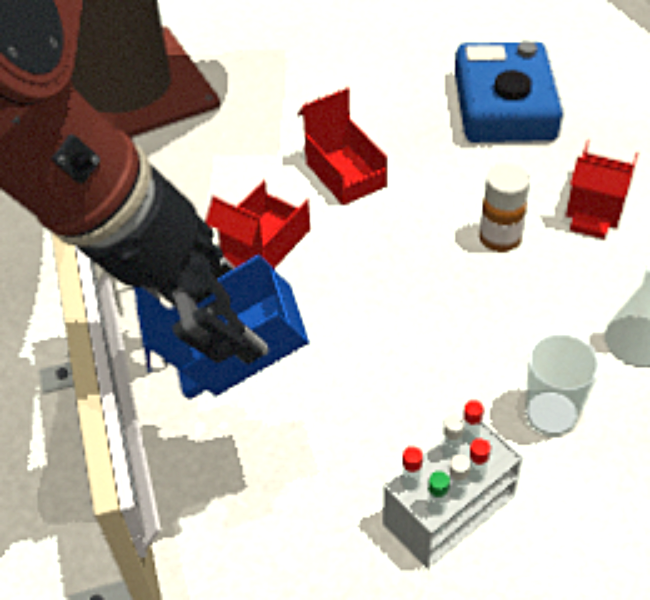

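The caddy is tipped front-up at crop (225,330), with its strip edge at (150,365) beside the rail, and the pose agrees with my model to about 1 mm. Next: over the slot, then down to just above it.

>>> {"op": "step_arm", "data": {"steps": [[[0, 0, 0, 0, -13, 0, 1], [0, 0, 0, 0, -13, 0, 1], [0, 0, 0, 0, 0, -10, 1], [0, 0, 0, 0, 0, -14, 1], [0, 0, 0, 0, 0, -14, 1], [0, 0, 0, 0, 0, -10, 1], [0, 0, 0, 0, 0, 0, 1], [0, 0, 0, 0, 0, 0, 1]]]}}

```text
clock: 4.97
tcp_pos: [634.3, -110.2, 195.7]
eef_rot: [-2.162, -1.77, -0.517]
contact_force: [-0.0, 0.2, -0.8]
opening: 63.2
grip_force: 66.7
```

```bash
python3 - <<'E'
from h import *
rep()
E
```

```text
tcp rail [-72.8  -3.2  26.7] theta 27.06 yaw -11.37 roll z -0.003 S [ 0.  15.4] F rail [-0.2 -0.  -0.8] M [-0.06 -0.29 -0.02] open 63.179335557576515 4.9667 [ 634.3 -110.2  195.7]
```

>>> {"op": "step_arm", "data": {"steps": [[[0, 0, 0, -0.8, -4.2, 0, 1], [0, 0, 0, 0, 0, -5, 1], [0, 0, 0, 0, 0, -5, 1], [0, 0, 0, 0, 0, -4, 1], [0, 0, 0, 0, 0, -3, 1], [0, 0, 0, 0, 0, 0, 1], [0, 0, 0, 0, 0, 0, 1]]]}}

```text
clock: 5.55
tcp_pos: [634.1, -115.2, 179.9]
eef_rot: [-2.164, -1.771, -0.519]
contact_force: [-0.0, 0.5, -2.6]
opening: 62.9
grip_force: 66.7
```

```bash
python3 - <<'E'
from h import *
rep()
E
```

```text
tcp rail [-67.9  -2.4  10.9] theta 27.02 yaw -11.4 roll z -0.001 S [ 5.  -0.3] F rail [-0.4 -0.1 -2.6] M [-0.01 -0.32  0.01] open 62.917455431490104 5.55 [ 634.1 -115.2  179.9]
```

>>> {"op": "step_arm", "data": {"steps": [[[0, 0, 0, 0, 0, -2, 1], [0, 0, 0, 0, 0, -2, 1], [0, 0, 0, 0, 0, -1, 1], [0, 0, 0, 0, 0, 0, 1], [0, 0, 0, 0, 0, 0, 1]]]}}

```text
clock: 5.97
tcp_pos: [634.3, -115.3, 175.3]
eef_rot: [-2.164, -1.771, -0.519]
contact_force: [-0.7, 0.9, -2.0]
opening: 62.8
grip_force: 66.7
```

```bash
python3 - <<'E'
from h import *
rep();p=snap('scene')[0]
cv2.imwrite('pics/slot.png',np.clip(cv2.resize(p[180:290,130:250,::-1],(650,596),interpolation=cv2.INTER_CUBIC)*1.5,0,255).astype(np.uint8))
E
```

```text
tcp rail [-67.8  -2.2   6.3] theta 27.0 yaw -11.4 roll z -0.0 S [ 5.1 -4.9] F rail [-0.8 -0.9 -2. ] M [-0.05 -0.33 -0.  ] open 62.77616172759484 5.9667 [ 634.3 -115.3  175.3]
```

View pics/slot.png

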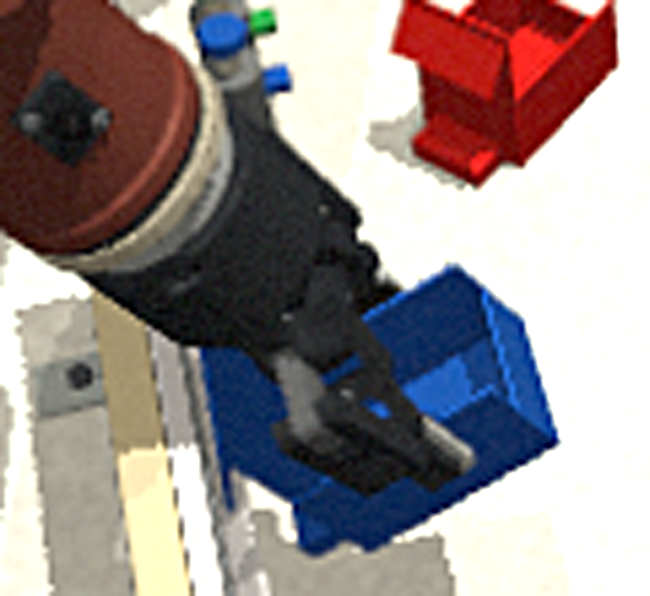

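The strip's rear edge, at crop (230,480), has gone behind the grey lip at (240,530), and there is no contact force. Next I lower a little and start levelling.

>>> {"op": "step_arm", "data": {"steps": [[[0, 0, 0, 0, 0, -1, 1], [-0.04, 0.008, 0, 0, 0, -3.6, 1], [-0.04, 0.008, 0, 0, 0, -3.6, 1], [-0.04, 0.008, 0, 0, 0, -3.6, 1], [0, 0, 0, 0, 0, 0, 1], [0, 0, 0, 0, 0, 0, 1]]]}}

```text
clock: 6.52
tcp_pos: [634.3, -115.8, 163.9]
eef_rot: [-2.24, -1.835, -0.394]
contact_force: [-1.6, -2.5, -0.9]
opening: 63.2
grip_force: 67.1
```

```bash
python3 - <<'E'
from h import *
rep()
E
```

```text
tcp rail [-67.3  -2.1  -5.1] theta 19.92 yaw -11.36 roll z 0.001 S [ 6.4 -7.3] F rail [ 2.8 -1.  -0.9] M [-0.1  -0.7   0.09] open 63.185742737144004 6.5167 [ 634.3 -115.8  163.9]
```

>>> {"op": "step_arm", "data": {"steps": [[[-0.043, 0.0086, 0, -0.2, -0.9, -4, 1], [-0.043, 0.0086, 0, -0.2, -0.8, -4, 1], [-0.043, 0.0086, 0, -0.2, -0.8, -4.1, 1], [-0.043, 0.0086, 0, -0.2, -0.8, -4.1, 1], [0, 0, 0, 0, 0, 0, 1], [0, 0, 0, 0, 0, 0, 1]]]}}

```text
clock: 7.02
tcp_pos: [633.7, -119.0, 147.9]
eef_rot: [-2.341, -1.917, -0.204]
contact_force: [-0.8, -3.5, 0.2]
opening: 63.2
grip_force: 67.0
```

```bash
python3 - <<'E'
from h import *
rep()
E
```

```text
tcp rail [-64.1  -2.  -21.1] theta 9.93 yaw -11.36 roll z 0.001 S [  8.9 -10.4] F rail [ 3.5 -0.1  0.2] M [-0.13 -0.7   0.06] open 63.15882633408126 7.0167 [ 633.7 -119.   147.9]
```

>>> {"op": "step_arm", "data": {"steps": [[[-0.043, 0.0086, 0, -0.2, -1.3, -4, 1], [-0.043, 0.0086, 0, -0.2, -1.3, -4, 1], [-0.042, 0.0086, 0, -0.3, -1.3, -4.1, 1], [-0.042, 0.0084, 0, -0.2, -1.2, -4.1, 1], [0, 0, 0, 0, 0, 0, 1], [0, 0, 0, 0, 0, 0, 1]]]}}

```text
clock: 7.52
tcp_pos: [632.8, -124.6, 132.3]
eef_rot: [2.43, 1.99, 0.0]
contact_force: [-2.2, -4.0, 4.0]
opening: 63.1
grip_force: 67.3
```

```bash
python3 - <<'E'
from h import *
rep()
E
```

```text
tcp rail [-58.4  -1.7 -36.7] theta -0.04 yaw -11.38 roll z 0.001 S [ 11.5 -13.5] F rail [ 4.3 -1.4  4. ] M [-0.32 -0.79  0.01] open 63.07432213237867 7.5167 [ 632.8 -124.6  132.3]
```

>>> {"op": "step_arm", "data": {"steps": [[[0, 0, 0, -0.1, -0.4, -0.8, 1], [0, 0, 0, -0.1, -0.4, -0.8, 1], [0, 0, 0, 0, 0, 0, 1]]]}}

```text
clock: 7.77
tcp_pos: [633.0, -124.9, 131.9]
eef_rot: [2.431, 1.989, 0.003]
contact_force: [-4.4, -1.3, 9.8]
opening: 63.3
grip_force: 68.2
```

```bash
python3 - <<'E'
from h import *
rep()
E
```

```text
tcp rail [-58.1  -1.5 -37.1] theta 0.06 yaw -11.43 roll z 0.002 S [ 11.9 -14.1] F rail [ 2.1 -4.   9.8] M [-0.87 -0.6  -0.02] open 63.263792173210234 7.7667 [ 633.  -124.9  131.9]
```

Upward reaction now exceeds the caddy's weight, so it is seated. I press a touch more, then open.

>>> {"op": "step_arm", "data": {"steps": [[[0, 0, 0, 0, 0, -1, 1], [0, 0, 0, 0, 0, 0, 1], [0, 0, 0, 0, 0, 0, 0.2], [0, 0, 0, 0, 0, 0, -0.5], [0, 0, 0, 0, 0, 0, -1], [0, 0, 0, 0, 0, 0, -1], [0, 0, 0, 0, 0, 0, -1], [0, 0, 0, 0, 0, 0, -1]]]}}

```text
clock: 8.43
tcp_pos: [632.3, -124.3, 128.1]
eef_rot: [-2.431, -1.989, -0.001]
contact_force: [-0.5, -0.0, -0.3]
opening: 85.3
grip_force: 0.0
```

```bash
python3 - <<'E'
from h import *
rep()
E
```

```text
tcp rail [-58.6  -2.4 -40.9] theta 0.05 yaw -11.4 roll z -0.0 S [ 11.4 -17.9] F rail [ 0.1 -0.5 -0.3] M [-0.01  0.02 -0.02] open 85.32403958790682 8.4333 [ 632.3 -124.3  128.1]
```

>>> {"op": "step_arm", "data": {"steps": [[[0, 0, 0, 0, 0, 10, -1], [0, 0, 0, 0, 0, 25, -1], [0, 0, 0, 0, 0, 35, -1], [0, 0, 0, 0, 0, 40, -1], [0, 0, 0, 0, 0, 40, -1], [0, 0, 0, -10, 28, 10, -1], [0, 0, 0, -12, 36, 0, -1], [0, 0, 0, -12, 36, 0, -1], [0, 0, 0, -12, 36, 0, -1], [0, 0, 0, -12, 36, 0, -1], [0, 0, 0, -12, 36, 0, -1], [0, 0, 0, -12, 36, 0, -1]]]}}

```text
clock: 9.43
tcp_pos: [549.5, 121.2, 289.4]
eef_rot: [2.431, 1.989, 0.002]
contact_force: [1.5, 1.0, -0.1]
opening: 85.2
grip_force: 0.0
```

```bash
python3 - <<'E'
from h import *
rep()
o=np.zeros((560,800,3),np.uint8)
for i,n in enumerate(('scene','top')):
    p,d=snap(n);W=cloud(n,d);hsv=cv2.cvtColor(p,cv2.COLOR_RGB2HSV)
    m=(d>0)&(hsv[...,0]>105)&(hsv[...,0]<130)&(hsv[...,1]>120)&(W[...,2]>70)&(abs(W[...,0]-632)<70)&(abs(W[...,1]+134)<90)
    v,u=np.nonzero(m);print(n,u.min(),u.max(),v.min(),v.max())
    V=W[m]-LIP;Q=np.c_[V@NN+49,V@DR,V[:,2]+55]
    for lo,hi,nm in((-30,-15,'floor/bottom'),(2,9,'front rim 5'),(21,29,'side rim 25'),(66,74,'plate top 70'),(35,60,'strip')):
        q=Q[(Q[:,2]>lo)&(Q[:,2]<hi)]
        if len(q)>5:print(nm,len(q),'x',np.percentile(q[:,0],[2,50,98]).round(1),'y',np.percentile(q[:,1],[2,50,98]).round(1),'z',np.percentile(q[:,2],[2,50,98]).round(1))
    f=Q[(abs(Q[:,0])<36)&(abs(Q[:,1]+2)<24)&(Q[:,2]<-10)]
    if len(f)>10:print('floor tilt x,y',np.linalg.lstsq(np.c_[f[:,:2],np.ones(len(f))],f[:,2],rcond=None)[0])
    m=(d>0)&(W[...,2]>88)&(W[...,2]<103)&(abs(W[...,0]-484)<45)&(abs(W[...,1]-289)<45)
    P=W[m];print('jar',len(P),cv2.minEnclosingCircle(P[:,:2].astype(np.float32)) if len(P)>5 else '')
    c=p[max(v.min()-30,0):v.max()+30,max(u.min()-40,0):u.max()+40,::-1]
    k=min(400/c.shape[1],560/c.shape[0]);c=cv2.resize(c,None,fx=k,fy=k);o[:c.shape[0],400*i:400*i+c.shape[1]]=c
cv2.imwrite('pics/home.png',np.clip(o*1.5,0,255).astype(np.uint8))
E
```

```text
tcp rail [-282.8 -132.   120.4] theta 0.04 yaw -11.4 roll z 0.001 S [-212.8  143.4] F rail [-1.3  1.3 -0.1] M [ 0.01  0.03 -0.01] open 85.19489268284725 9.4333 [549.5 121.2 289.4]
scene 166 223 244 291
floor/bottom 533 x [-40.    1.4  41.8] y [-33.7 -18.5  29.4] z [-24.3 -21.5 -15.5]
front rim 5 180 x [-42.8  -6.6  42.3] y [-33.8  -1.8  30. ] z [2.2 5.3 8.9]
side rim 25 166 x [-41.9   2.5  43. ] y [-34.4  26.1  30.3] z [21.1 24.  27.3]
plate top 70 38 x [42.4 43.9 46.3] y [-29.    2.5  28.4] z [67.  69.7 72. ]
strip 130 x [42.2 53.1 58.5] y [-33.4   3.3  29.6] z [40.1 52.7 59.6]
floor tilt x,y [-6.06177003e-03  1.74853248e-02 -2.16568208e+01]
jar 190 ((484.9700622558594, 286.1244812011719), 26.101415634155273)
top 358 410 170 204
floor/bottom 629 x [-35.8   2.8  41. ] y [-18.8   3.4  25.1] z [-25.1 -21.5 -16.2]
front rim 5 109 x [-44.3 -14.3  41.5] y [-36.9  -1.9  26. ] z [2.4 5.2 8.7]
side rim 25 93 x [-41.8  13.   41.9] y [-36.8 -34.5  24.6] z [21.2 24.4 28.5]
plate top 70 50 x [40.8 42.4 45.5] y [-35.2  -8.2  21.7] z [66.3 70.  73.1]
strip 142 x [40.7 43.2 58.4] y [-35.9  -7.3  22.1] z [37.1 51.3 59.3]
floor tilt x,y [-6.84928106e-03 -1.60839954e-02 -2.15562660e+01]
jar 195 ((482.74896240234375, 292.86724853515625), 23.031574249267578)
```

View pics/home.png

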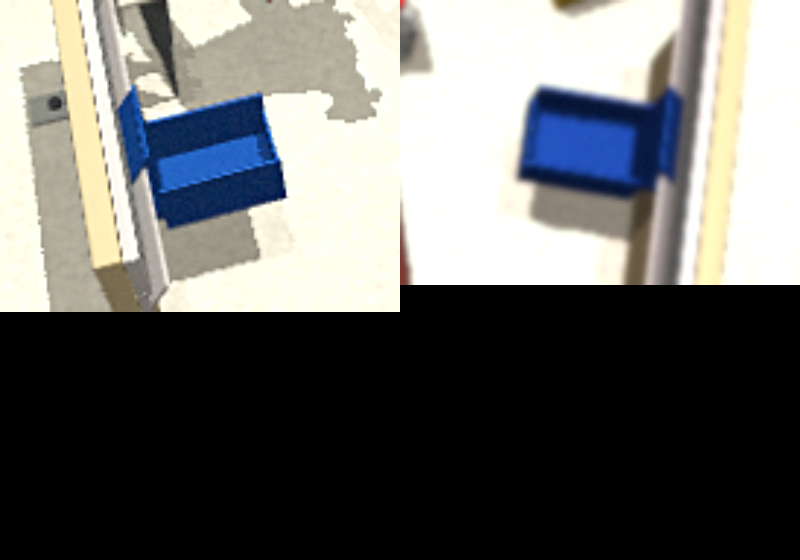

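The caddy hangs level with its strip behind the lip (left crop (130,130); right crop (670,140)), and the measured rim, plate and floor match the home pose within 1–2 mm. Now the jar.

>>> {"op": "step_arm", "data": {"steps": [[[0, 0, 0, -13, 33.5, -15, -1], [0, 0, 0, -13, 33.5, -15, -1], [0, 0, 0, -13, 33.5, -15, -1], [0, 0, 0, -13, 33.5, -15, -1], [0, 0, 0, -13, 33.5, -15, -1], [0, 0, 0, 0, 0, -30, -1], [0, 0, 0, 0, 0, -30, -1], [0, 0, 0, 0, 0, -25, -1], [0, 0, 0, 0, 0, 0, -1]]]}}

```text
clock: 10.28
tcp_pos: [482.0, 285.3, 123.1]
eef_rot: [-2.429, -1.989, 0.014]
contact_force: [-1.8, -0.6, -1.1]
opening: 85.2
grip_force: 0.0
```

```bash
python3 - <<'E'
from h import *
rep()
E
```

```text
tcp rail [-430.4 -230.7  -45.9] theta -0.31 yaw -11.37 roll z -0.008 S [-360.6  -22.4] F rail [ 0.9 -1.6 -1.1] M [-0.01  0.01  0.04] open 85.22752074410785 10.2833 [482.  285.3 123.1]
```

>>> {"op": "step_arm", "data": {"steps": [[[0, 0, 0, 2, 3.5, 0, -1], [0, 0, 0, 0, 0, -10, -1], [0, 0, 0, 0, 0, -14, -1], [0, 0, 0, 0, 0, -9, -1], [0, 0, 0, 0, 0, -3, -1], [0, 0, 0, 0, 0, 0, -1], [0, 0, 0, 0, 0, 0, 0.5], [0, 0, 0, 0, 0, 0, 1], [0, 0, 0, 0, 0, 0, 1], [0, 0, 0, 0, 0, 0, 1], [0, 0, 0, 0, 0, 0, 1], [0, 0, 0, 0, 0, 0, 1]]]}}

```text
clock: 11.28
tcp_pos: [487.9, 290.9, 93.7]
eef_rot: [2.431, 1.99, 0.003]
contact_force: [-2.4, -0.6, 5.9]
opening: 46.4
grip_force: 61.3
```

```bash
python3 - <<'E'
from h import *
rep()
E
```

```text
tcp rail [-437.  -226.   -75.3] theta 0.06 yaw -11.39 roll z 0.001 S [-367.   -52.3] F rail [ 1.  -2.3  5.9] M [-0.3  -0.15  0.04] open 46.40938848055039 11.2833 [487.9 290.9  93.7]
```

>>> {"op": "step_arm", "data": {"steps": [[[0, 0, 0, 0, 0, 8, 1], [0, 0, 0, 0, 0, 20, 1], [0, 0, 0, 0, 0, 30, 1], [0, 0, 0, 0, 0, 35, 1], [0, 0, 0, 0, 0, 35, 1], [0, 0, 0, 2, -7, 25, 1], [0, 0, 0, 5, -15, 7, 1], [0, 0, 0, 9, -26, 0, 1], [0, 0, 0, 11, -32, 0, 1], [0, 0, 0, 11, -32, 0, 1], [0, 0, 0, 11, -32, 0, 1], [0, 0, 0, 11, -32, 0, 1]]]}}

```text
clock: 12.28
tcp_pos: [547.3, 113.0, 252.6]
eef_rot: [2.431, 1.99, -0.0]
contact_force: [1.9, -0.1, -2.1]
opening: 46.4
grip_force: 62.0
```

>>> {"op": "step_arm", "data": {"steps": [[[0, 0, 0, 11, -32, 0, 1], [0, 0, 0, 11, -32, 0, 1], [0, 0, 0, 11, -32, 0, 1], [0, 0, 0, 11, -32, 0, 1], [0, 0, 0, 11, -32, 0, 1], [0, 0, 0, 10, -30, 0, 1], [0, 0, 0, 7, -22, 0, 1], [0, 0, 0, 5, -16, 0, 1], [0, 0, 0, 3, -10, 0, 1], [0, 0, 0, 0, 0, 0, 1], [0, 0, 0, 0, 0, 0, 1]]]}}

```text
clock: 13.2
tcp_pos: [627.1, -122.9, 252.2]
eef_rot: [-2.43, -1.989, -0.0]
contact_force: [-0.1, -0.2, -2.8]
opening: 46.4
grip_force: 62.1
```

```bash
python3 - <<'E'
from h import *
rep()
E
```

```text
tcp rail [-58.9  -7.7  83.2] theta 0.05 yaw -11.41 roll z -0.001 S [ 11.1 106.2] F rail [ 0.2 -0.  -2.8] M [-0.    0.04  0.02] open 46.44221212543748 13.2 [ 627.1 -122.9  252.2]
```

>>> {"op": "step_arm", "data": {"steps": [[[0, 0, 0, 1.4, -5.3, 0, 1], [0, 0, 0, 1.4, -5.3, 0, 1], [0, 0, 0, 0, 0, 0, 1], [0, 0, 0, 0, 0, -10, 1], [0, 0, 0, 0, 0, -10, 1], [0, 0, 0, 0, 0, -5, 1], [0, 0, 0, 0, 0, 0, 1]]]}}

```text
clock: 13.78
tcp_pos: [628.7, -133.4, 224.4]
eef_rot: [-2.428, -1.988, 0.003]
contact_force: [-0.1, 1.2, -2.9]
opening: 46.2
grip_force: 62.1
```

```bash
python3 - <<'E'
from h import *
rep()
p,d=snap('scene');q,e=snap('top')
A=cv2.resize(p[170:310,130:250,::-1],(400,467));B=cv2.resize(q[140:240,320:440,::-1],(400,333))
o=np.zeros((467,800,3),np.uint8);o[:,:400]=A;o[:333,400:]=B
cv2.imwrite('pics/jar.png',np.clip(o*1.5,0,255).astype(np.uint8))
E
```

```text
tcp rail [-49.   -4.   55.4] theta 0.04 yaw -11.38 roll z -0.004 S [21.  78.5] F rail [-1.1 -0.4 -2.9] M [-0.04 -0.01 -0.03] open 46.203421535715606 13.7833 [ 628.7 -133.4  224.4]
```

View pics/jar.png

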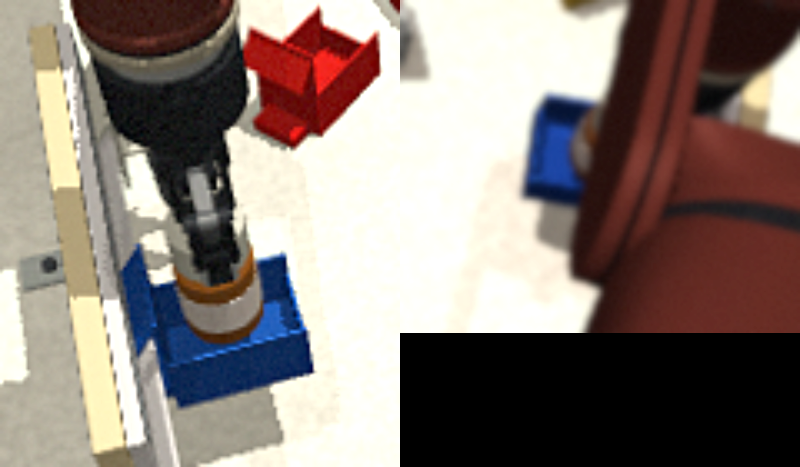

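The jar is over the tray, upright, already between the side walls (left crop (220,310)), with clearance and no contact force. I lower it.

>>> {"op": "step_arm", "data": {"steps": [[[0, 0, 0, 0.8, 0, -7, 1], [0, 0, 0, 0, 0, -8, 1], [0, 0, 0, 0, 0, -8, 1], [0, 0, 0, 0, 0, -6, 1], [0, 0, 0, 0, 0, -3, 1], [0, 0, 0, 0, 0, 0, 1], [0, 0, 0, 0, 0, 0, 1]]]}}

```text
clock: 14.47
tcp_pos: [630.9, -134.1, 195.2]
eef_rot: [-2.431, -1.99, 0.0]
contact_force: [-0.1, 0.3, -1.4]
opening: 46.1
grip_force: 62.1
```

```bash
python3 - <<'E'
from h import *
rep()
E
```

```text
tcp rail [-48.7  -1.8  26.2] theta 0.01 yaw -11.4 roll z -0.0 S [21.3 49.3] F rail [-0.2 -0.2 -1.4] M [0.01 0.   0.03] open 46.09704877407473 14.4667 [ 630.9 -134.1  195.2]
```

Base is about 9 mm above the floor; lower gently.

>>> {"op": "step_arm", "data": {"steps": [[[0, 0, 0, 0, 0, -3, 1], [0, 0, 0, 0, 0, -3, 1], [0, 0, 0, 0, 0, -1.5, 1], [0, 0, 0, 0, 0, 0, 1], [0, 0, 0, 0, 0, 0, 1]]]}}

```text
clock: 14.88
tcp_pos: [630.9, -134.1, 187.9]
eef_rot: [2.431, 1.99, 0.0]
contact_force: [0.6, -0.3, -2.2]
opening: 46.6
grip_force: 62.1
```

```bash
python3 - <<'E'
from h import *
rep()
E
```

```text
tcp rail [-48.7  -1.8  18.9] theta 0.01 yaw -11.4 roll z 0.0 S [21.3 42. ] F rail [ 0.1  0.6 -2.2] M [ 0.01 -0.01  0.02] open 46.55349924790354 14.8833 [ 630.9 -134.1  187.9]
```

>>> {"op": "step_arm", "data": {"steps": [[[0, 0, 0, 0, 0, -1, 1], [0, 0, 0, 0, 0, -1, 1], [0, 0, 0, 0, 0, 0, 1], [0, 0, 0, 0, 0, 0, 1]]]}}

```text
clock: 15.22
tcp_pos: [630.9, -134.1, 185.9]
eef_rot: [2.431, 1.99, 0.0]
contact_force: [-0.3, 0.5, -2.4]
opening: 46.2
grip_force: 62.1
```

```bash
python3 - <<'E'
from h import *
rep()
E
```

```text
tcp rail [-48.7  -1.7  16.9] theta 0.01 yaw -11.39 roll z 0.0 S [21.3 40. ] F rail [-0.4 -0.3 -2.4] M [-0.03 -0.03 -0.02] open 46.24753674329995 15.2167 [ 630.9 -134.1  185.9]
```

>>> {"op": "step_arm", "data": {"steps": [[[0, 0, 0, 0, 0, -0.8, 1], [0, 0, 0, 0, 0, -0.8, 1], [0, 0, 0, 0, 0, 0, 1], [0, 0, 0, 0, 0, 0, 1]]]}}

```text
clock: 15.55
tcp_pos: [631.2, -134.3, 185.4]
eef_rot: [2.43, 1.989, 0.001]
contact_force: [-3.5, 0.6, 5.5]
opening: 46.4
grip_force: 62.6
```

```bash
python3 - <<'E'
from h import *
rep()
E
```

```text
tcp rail [-48.6  -1.5  16.4] theta -0.01 yaw -11.4 roll z 0.001 S [21.4 39.6] F rail [ 0.1 -3.5  5.5] M [-0.66 -0.01 -0.  ] open 46.384389909500634 15.55 [ 631.2 -134.3  185.4]
```

Floor contact. Release and rise straight up, then clear.

>>> {"op": "step_arm", "data": {"steps": [[[0, 0, 0, 0, 0, 0.5, 1], [0, 0, 0, 0, 0, 0, 0.5], [0, 0, 0, 0, 0, 0, 0], [0, 0, 0, 0, 0, 0, -1], [0, 0, 0, 0, 0, 0, -1], [0, 0, 0, 0, 0, 0, -1], [0, 0, 0, 0, 0, 0, -1], [0, 0, 0, 0, 0, 8, -1], [0, 0, 0, 0, 0, 20, -1], [0, 0, 0, 0, 0, 35, -1], [0, 0, 0, 0, 0, 40, -1], [0, 0, 0, 0, 0, 20, -1]]]}}

```text
clock: 16.55
tcp_pos: [632.3, -134.5, 314.0]
eef_rot: [2.427, 1.986, 0.006]
contact_force: [0.5, -0.3, 2.2]
opening: 85.5
grip_force: 0.0
```

>>> {"op": "step_arm", "data": {"steps": [[[0, 0, 0, -8, 20, 0, -1], [0, 0, 0, -12, 36, 0, -1], [0, 0, 0, -12, 36, 0, -1], [0, 0, 0, -12, 36, 0, -1], [0, 0, 0, -12, 36, 0, -1], [0, 0, 0, -12, 36, 0, -1], [0, 0, 0, -8, 20, 0, -1], [0, 0, 0, 0, 0, 0, -1]]]}}

```text
clock: 17.22
tcp_pos: [553.6, 90.0, 308.9]
eef_rot: [-2.426, -1.995, -0.003]
contact_force: [-0.4, 0.2, 0.1]
opening: 85.3
grip_force: 0.0
```

```bash
python3 - <<'E'
from h import *
rep()
p,d=snap('scene');q,e=snap('top')
A=cv2.resize(p[150:370,130:390,::-1],(400,338));B=cv2.resize(q[120:290,220:440,::-1],(400,309))
o=np.zeros((338,800,3),np.uint8);o[:,:400]=A;o[:309,400:]=B
cv2.imwrite('pics/final.png',np.clip(o*1.5,0,255).astype(np.uint8))
for n,d,p in(('scene',d,p),('top',e,q)):
    W=cloud(n,d);V=W-LIP;Q=np.dstack([V@NN+49,V@DR,V[...,2]+55])
    m=(d>0)&(abs(Q[...,0])<38)&(abs(Q[...,1])<34)&(Q[...,2]>68)&(Q[...,2]<80);r=Q[m]
    print('cap',len(r),cv2.minEnclosingCircle(r[:,:2].astype(np.float32)),np.median(r[:,2]),'tilt',np.linalg.lstsq(np.c_[r[:,:2],np.ones(len(r))],r[:,2],rcond=None)[0][:2])
    h=cv2.cvtColor(p,cv2.COLOR_RGB2HSV);b=(d>0)&(h[...,0]>105)&(h[...,0]<130)&(h[...,1]>120)&(abs(Q)<80).all(-1)
    r=Q[b&(Q[...,2]>66)&(Q[...,0]>38)];print('plate',np.percentile(r,[2,50,98],axis=0).round(1).tolist())
    r=Q[b&(abs(Q[...,2]-5)<4)&(Q[...,0]<-38)];print('front rim',len(r),np.percentile(r,[2,50,98],axis=0).round(1).tolist())
E
```

```text
tcp rail [-253.1 -121.9  139.9] theta 0.11 yaw -11.13 roll z 0.001 S [-183.   162.9] F rail [-0.2 -0.4  0.1] M [-0.01 -0.03 -0.01] open 85.33706992444594 17.2167 [553.6  90.  308.9]
cap 386 ((2.7125046253204346, -3.3510825634002686), 24.886396408081055) 72.9936444694714 tilt [ 0.00031375 -0.02260094]
plate [[42.1, -32.1, 66.2], [43.8, -0.7, 69.5], [45.7, 27.8, 71.8]]
front rim 33 [[-43.1, -33.3, 1.3], [-41.5, -7.4, 4.5], [-38.4, 28.6, 8.5]]
cap 362 ((2.028759717941284, -5.007920742034912), 24.431840896606445) 73.28323897434689 tilt [0.00495762 0.00587457]
plate [[41.0, -36.1, 66.3], [42.6, -6.7, 70.4], [45.5, 21.7, 72.5]]
front rim 38 [[-44.5, -36.8, 1.7], [-42.9, -7.3, 4.2], [-39.1, 21.6, 7.6]]
```

View pics/final.png

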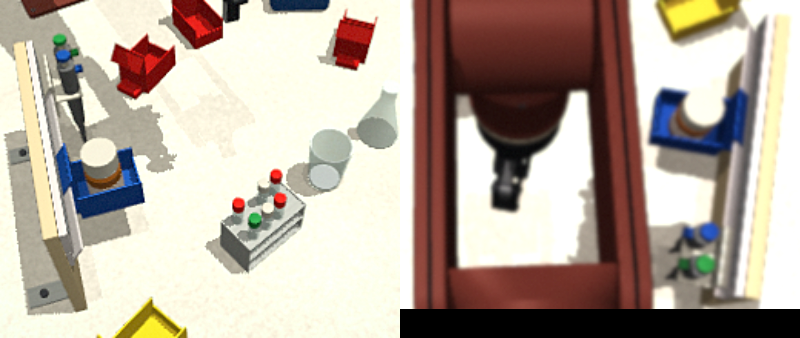

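The caddy hangs level at home with the jar upright in it (left crop (100,165)). The beaker, flask and rack are undisturbed, and the gripper is clear.

```bash
python3 -c "
from cell import *
print(close_job())"
```

```text
the job is handed in; nothing more can be done
None
```

The caddy hangs level and home on the rail with the amber jar standing upright in it; the beaker, flask and rack are where they were, the arm is clear, and the job was handed in at about 17 s.

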